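# Press the axle cap onto the soldering turntable's spindle

## Robot

A 6-joint arm with a two-finger parallel gripper is mounted at the origin on the work surface. World frame = base frame: x ahead of the robot, y to its left, z up, the work surface at z = 0. Lengths are in m, angles in degrees, forces in N, time in s.
With the tool pointing down it reaches from about 0.2 to 0.875 m from the base axis. Payload 3.4 kg.
Tool frame: the origin (TCP) lies midway between the tips of the shut fingers; the grasp point (between the pads) lies 19 mm behind it; z points along the fingers, y is the line along which they close (so a half turn about z gives the same grasp; the last joint's range is limited). The gripper opens to 94 mm and grips with 3 to 60 N. Pads are 16 mm wide; open, the fingers measure 119 mm over their backs; the gripper's body (75 mm by 177 mm) begins 78 mm behind the grasp point.
Start: joints at [56.608, 15.808, 86.224, -0, 77.962, -6.933], TCP at [0.256, 0.515, 0.205] pointing down, gripper open.
Joint ranges: [-165.64, 165.64], [-43.16, 119.46], [12.63, 154.43], [-67.54, 247.53], [6.08, 155.33], [-154.97, 154.97]. Speed limits (degrees/s): [147.25, 147.25, 180, 180, 180, 180].

## Interface

Orientations are given as [roll, pitch, yaw] about the fixed x, y, z axes, in that order (R = Rz(yaw) Ry(pitch) Rx(roll)).
In Python, from plant import telemetry, viewer, order, finder gives the robot as it stands. The module is installed in compiled form; this text tells all that it offers.
- The arm moves only by the tool play_rows, never from a script. Its argument "plan" is a list of rows, each an object with "travel": the shift along the tool's x, y, z in cm, a list of three; "rotation": the turn, a rotation vector about the tool's x, y, z in rad, a list of three. In form: [{"travel": [x, y, z], "rotation": [ax, ay, az]}, ...]. A call has 1 to 20 rows; each row is the pose to reach, as a shift and turn from the pose commanded when the call began, along the tool's axes at that moment; what a row does not reach only later rows make up. A row lasts 1/10 s, in which the tool goes at most 50 mm and 8.59 degrees, less where a joint would pass 70% of its speed; a pose out of reach is approached as far as the arm can. A call with a gripper value outside its range is refused whole. "claw" is the finger opening in cm, from 0 to 9.4, set as the call begins (left out, the last holds). The fingers move at their own pace and stop on an object; "newtons" is the grip in N (left out, the last holds). Time passes only in rows, so rows that repeat a pose let the fingers close. It gives the time, the measured TCP pose, the force, the opening and the grip force at its end, in the units of the state.
- telemetry.read_state(): the state, without advancing time (a new reading comes with each control period).
- viewer.get_image(name): name is "scene" or "top" or "wrist"; returns the picture (400x640x3 uint8, red, green, blue); there is no depth.
- viewer.camera_info(name): a dict with "vfov" (degrees; the focal length in pixels is half the picture's height over the tangent of half this angle, whatever the lens; pixels are square), "cx", "cy" (the principal point, pixels), "rvec" (rotation vector, rad) and "tvec" (3), from world to camera coordinates, as OpenCV has them. Camera axes: x right, y down, z forward; pixel columns grow to the right and rows downward; lengths in m; the calibration is good to about 2 mm. A picture is of the moment at which its call begins: read the wrist's pose just before it. camera_info takes no time and is no camera call; for the wrist camera it gives the pose at the moment of the call.
- order.hand_in(): hands the job in; it is judged then, once.
Trained networks look in the newest picture that a camera, given by its name, has taken for a name from the list of things; names that differ only in an ending like _2 or _b are one class to them, and where a whole thing is asked for, a point or a joint stands for the part that bears it (a point fixed in the world has none). Each returns a list of dicts, best first, with "conf" (0 to 1); they miss things now and then, are a little off and sometimes report something else, mostly with a low value. They report only what shows in the picture. A call takes as long as a camera call. They do not tell look-alikes from the thing itself.
- finder.find_in(camera, label): "bbox" ([left, top, right, bottom] in pixels, round what is visible of it).
- finder.regions_of(camera, label): "pixels" (400x640 bool, what is visible of it) and "bbox" ([left, top, right, bottom] in pixels, round what is visible of it).
The state is a dict: "clock": time; "joint_pos": joint angles; "joint_vel": joint speeds; "effort": joint torques, N m; "ee_pos": TCP position; "ee_rot": TCP orientation; "wrist_force": force on the tool from outside, world axes, zero at the start; "moment": the same for the moment, N m; "opening": opening from 0.0 (shut) to 1.0 (fully open); "gripper_force": force on a finger pad.
Only numpy, scipy, OpenCV 4.12 (cv2) and the standard library are available. Lean on these libraries where they do the work, as an engineer would, in place of code of your own. Each camera call takes 0.05 s, during which the arm holds its last target. There are 200 camera calls.

## Task

Take the brass axle cap from the blue tray and start it, open end down, on the spindle of the soldering turntable. Then press it straight down until it has landed on the washers and keeps the black spring washer about half squashed by its own bite when you let go, but never squash the spring washer flat. Leave the other things where they are.

Things in the scene. Friction and masses are not known exactly. Their poses are not given: they have to be found in the camera images.
- cap_center (a point): centre (half-way up) of the loose brass axle cap: closed round cap with a copper-coloured flat top and a steel rim at the foot, 34 mm across (35 at the rim), 36 mm tall, about 50 g, standing in the tray open end down. z is its axis, up to the closed top. A 14 mm bore, 31 mm deep, opens at the foot.
- cap: the same cap; origin at the centre of its foot. Inside, 5 mm above the foot, teeth reach in to 9 mm apart and grip the spindle by friction. They meet its cone when the foot is about 24 mm above the disc's upper face, need some 8 to 12 N to get past it, and from 20 mm downward drag with a steady 4 to 8 N (differs) pushed slowly; let go, they hold against a similar pull.
- spindle_tip (a point): tip of the fixed upright steel spindle in the middle of the turntable: 12 mm thick, the last 6 mm tapering to 5 mm at the tip. The tip is 32 mm above the disc's upper face, 91 mm above the table. The turntable is fixed: wooden box, black wheel and sand-coloured slab, 150 x 150 mm, 47 mm high in all.
- disc: cream honeycomb disc fixed on the slab, 110 mm across, 12 mm thick; origin at the centre of its upper face, z up. It carries, round the spindle, copper shims (thickness differs, not measured) and on them a black spring washer, 31 mm across, unloaded top 7 to 16 mm above the face. The washer yields 5 N per mm, is flat after 3 mm (15 N), then rigid.
- tray: blue open tray, fixed, 150 x 300 mm, walls 12 mm high and 5 mm thick, floor 5 mm thick; origin under its centre, the long side along its y. Cap, punch and crucible stand in it in a row about 95 mm apart, in any order.
- punch: steel doming punch in the tray: 18 mm shank with a 28 mm ball on top, 66 mm tall; origin at the centre of its foot. Leave it.
- crucible: white ceramic crucible cup in the tray, 44 mm across, 30 mm tall, open above; origin under its centre. Leave it.
- bottle: clear plastic bottle with white cap, 52 mm across, 130 mm tall; origin under its centre. Leave it.
- firebrick: pale fire brick lying flat, 65 x 115 x 30 mm; origin under its centre. Leave it.
- pick: soldering pick with a handle, lying, 190 mm long; origin underneath it, near the middle. Leave it.
- tweezers: steel tweezers lying flat, 130 mm long, 8 mm high; origin under the middle. Leave them.
Things that resemble listed ones, but are neither listed nor needed, are in the scene too. Of the things like the part that bears spindle_tip, leave any that is red; of the rest the larger one is meant.

How it is judged:
By the outcome, as a careful person would: the job done as asked, in the order asked, and still so for the second after the job is handed in, with the robot touching nothing.
It also fails if it takes over 72 s, if anything falls off the work surface, if the arm or the gripper's body presses on something with over 40 N, if the wrist force passes 120 N, or if a joint passes its speed limit or range.

## Working session

There is one attempt and no reset: what is moved stays moved. The work goes in short steps, Python scripts to look and compute and a tool call to move; the robot and the scene stay as the last step left them, time stands still between calls to the robot, and variables do not carry over. Pictures are saved under pics/ and viewed, at most 10 in all, crops included, and the job is handed in when it is done.

Besides the shell and the picture viewer there is one more tool, called after ">>>" by a JSON object that holds its "method" and its "body", one argument or row to a line. play_rows: Moves the arm, as the interface text tells. Its arguments: {"type":"object","properties":{"plan":{"type":"array","items":{"type":"object","properties":{"travel":{"type":"array","items":{"type":"number"}},"rotation":{"type":"array","items":{"type":"number"}}}}},"claw":{"type":"number"},"newtons":{"type":"number"}},"required":["plan"]}

```bash
mkdir -p pics
cat > h.py <<'E'
import numpy as np, cv2
from plant import telemetry, viewer, order, finder
def cam(n):
    i=viewer.camera_info(n); f=200/np.tan(np.radians(i['vfov'])/2)
    K=np.array([[f,0,i['cx']],[0,f,i['cy']],[0,0,1]])
    R=cv2.Rodrigues(np.array(i['rvec'],float))[0]; return K,R,np.array(i['tvec'],float).ravel()
def ray(c,p):
    K,R,t=c; d=R.T@np.linalg.inv(K)@np.array([p[0],p[1],1.]); return -R.T@t,d
def onz(c,p,z):
    o,d=ray(c,p); return o+d*(z-o[2])/d[2]
def proj(c,X):
    K,R,t=c; q=K@(R@np.array(X,float)+t); return q[:2]/q[2]
def tri(a,b):
    A=[];B=[]
    for o,d in (a,b):
        d=d/np.linalg.norm(d);P=np.eye(3)-np.outer(d,d);A.append(P);B.append(P@o)
    X=np.linalg.solve(sum(A),sum(B))
    return X,[float(np.linalg.norm(P@(X)-q)) for P,q in zip(A,B)]
def save(n,im): cv2.imwrite('pics/'+n,im[:,:,::-1])
E
python3 - <<'E'
from h import *
ims=[]
for n in ('scene','top'):
    im=viewer.get_image(n);save(n+'.png',im);c=cam(n);print(n,-c[1].T@c[2],c[0][0,0])
    for l in ('cap','disc','spindle_tip','punch','crucible','tray','bottle','firebrick'):
        for r in finder.find_in(n,l):
            if r['conf']>.3: print(l,round(r['conf'],2),np.round(r['bbox']))
print(telemetry.read_state())
E
```

```text
scene [ 0.91747722 -0.47705559  0.95497346] 447.23587837192474
cap 0.49 [253. 260. 266. 281.]
disc 0.93 [423. 143. 461. 169.]
disc 0.75 [270. 126. 299. 150.]
disc 0.61 [306. 170. 350. 207.]
spindle_tip 0.96 [402. 131. 478. 199.]
spindle_tip 0.95 [287. 158. 370. 231.]
spindle_tip 0.7 [256. 123. 311. 165.]
punch 0.7 [230. 288. 242. 305.]
crucible 0.76 [212. 332. 233. 358.]
crucible 0.58 [273. 341. 326. 400.]
tray 0.92 [176. 241. 296. 381.]
bottle 0.65 [370. 253. 394. 292.]
firebrick 0.96 [272. 342. 325. 400.]
top [0.37081406 0.02620428 1.53999771] 489.3101868775792
disc 0.95 [277. 188. 312. 225.]
disc 0.81 [257. 265. 281. 289.]
disc 0.56 [190. 133. 226. 165.]
spindle_tip 0.97 [267. 183. 317. 232.]
spindle_tip 0.97 [182. 125. 240. 178.]
spindle_tip 0.56 [254. 256. 289. 295.]
punch 0.45 [410. 203. 415. 212.]
crucible 0.69 [435. 186. 450. 198.]
crucible 0.32 [270. 181. 318. 232.]
tray 0.85 [358. 168. 463. 241.]
bottle 0.6 [328. 121. 345. 144.]
firebrick 0.76 [405. 127. 441. 155.]
{'clock': 0.9, 'joint_pos': array([ 5.66102895e+01,  1.58067744e+01,  8.62237015e+01, -1.86728721e-03,
        7.79627225e+01, -6.93429279e+00]), 'joint_vel': array([-0.01923636,  0.03202853, -0.01375603,  0.01559036, -0.0743509 ,
       -0.00473215]), 'effort': array([-7.64990136e-05, -4.04454160e+01, -2.37499827e+01,  7.02578109e-02,
        2.48453632e-02,  1.96286017e-06]), 'ee_pos': array([0.25621311, 0.51480282, 0.20550928]), 'ee_rot': array([1.79993469e+02, 2.63407659e-03, 1.53544971e+02]), 'wrist_force': array([ 0.33835787,  0.56310813, -0.28554965]), 'moment': array([-0.01870797, -0.00130647, -0.08338313]), 'gripper_force': 0.0, 'opening': 1.0015543699505651}
```

Run:
```python
from h import *
a=cv2.imread('pics/scene.png')[110:400,160:500];b=cv2.imread('pics/top.png')[110:310,170:480]
a=cv2.resize(a,None,fx=2.2,fy=2.2)[:600];b=cv2.resize(b,None,fx=2.5,fy=2.5)
cv2.imwrite('pics/a.png',cv2.resize(cv2.imread('pics/scene.png')[110:400,160:500],(700,597)));cv2.imwrite('pics/b.png',b)
```

```text
(no output)
```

View pics/a.png

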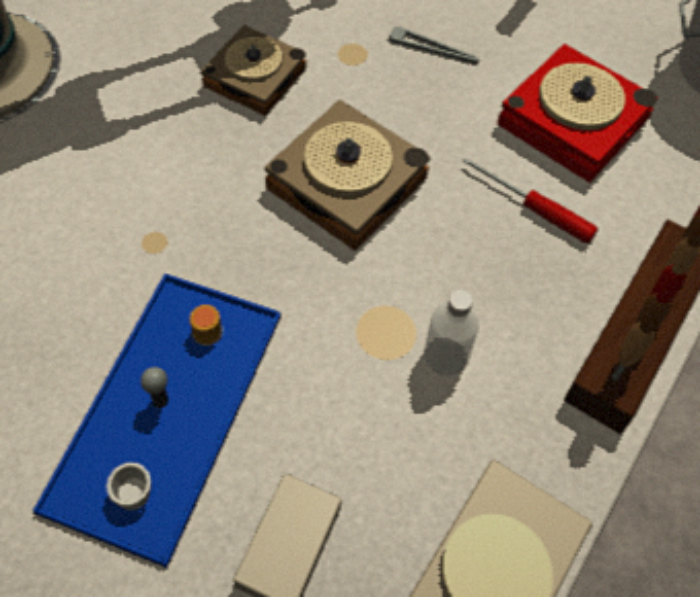

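View pics/b.png

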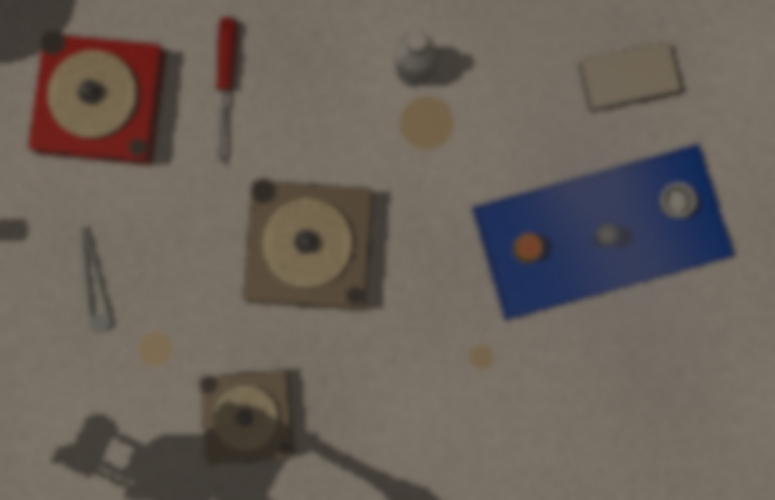

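The images show three turntables:
- Red: scene (440,165), top (208,150). Excluded by colour.
- Small wood: scene (283,144), top (270,276).
- Large wood: scene (328,195), top (293,207). This is the one meant, because it is not red and is the larger of the other two.

The cap with the copper top is in the tray at scene (259,265), top (382,209).

Run:
```python
from h import *
s=cam('scene');t=cam('top')
print('cap top', tri(ray(s,(259.5,264.5)),ray(t,(381.6,208.8))))
def sz(p): return np.round(onz(t,p,.059),3)
d=(293.5,206.5)
print('disc',sz(d), 'scene proj of that', proj(s,sz(d)))
for n,l in (('top','disc'),('scene','disc'),('scene','cap')):
    viewer.get_image(n)
    for r in finder.regions_of(n,l):
        if r['conf']<.3: continue
        ys,xs=np.nonzero(r['pixels']);e=cv2.fitEllipse(cv2.convexHull(np.c_[xs,ys].astype(np.int32)))
        print(n,l,round(r['conf'],2),np.round(e[0],1),np.round(e[1],1),len(xs), np.round(onz(t if n=='top' else s,e[0],.059),4))
for p in [(359,192),(450,168),(372,237),(463,212)]: print(np.round(onz(t,p,.012),3))
for n,z in (((382+0,209),.05),((413,204),.06),((441,190),.03)): print(np.round(onz(t,n,z),3))
a=cv2.imread('pics/scene.png')[150:240,280:380];cv2.imwrite('pics/c.png',cv2.resize(a,(660,594),interpolation=cv2.INTER_CUBIC))
```

```text
cap top (array([ 0.53219212, -0.13991794,  0.03733136]), [0.0010130174280633597, 0.0010130174280635438])
disc [0.543 0.13  0.059] scene proj of that [328.31511947 185.93985379]
top disc 0.87 [207.1 147.6] [34.2 35.9] 963 [0.7332 0.3949 0.059 ]
top disc 0.82 [292.6 207.4] [36.2 37. ] 1062 [0.5402 0.1324 0.059 ]
top disc 0.82 [267.7 277.2] [24.1 25.2] 477 [0.3314 0.2102 0.059 ]
top disc 0.43 [381.1 209.8] [11.7 13.3] 128 [ 0.5263 -0.1366  0.059 ]
scene disc 0.68 [283.3 138.4] [21.7 27. ] 458 [0.3468 0.198  0.059 ]
scene disc 0.63 [328.8 186.6] [35.2 43. ] 1169 [0.5453 0.1289 0.059 ]
scene disc 0.38 [259.4 267.2] [15.  20.5] 245 [ 0.5462 -0.1525  0.059 ]
scene cap 0.53 [259.9 267.4] [13.4 19.4] 205 [ 0.5472 -0.1524  0.059 ]
[ 0.589 -0.074  0.012]
[ 0.659 -0.364  0.012]
[ 0.447 -0.11   0.012]
[ 0.518 -0.397  0.012]
[ 0.53 -0.14  0.05]
[ 0.541 -0.234  0.06 ]
[ 0.587 -0.328  0.03 ]
```

View pics/c.png

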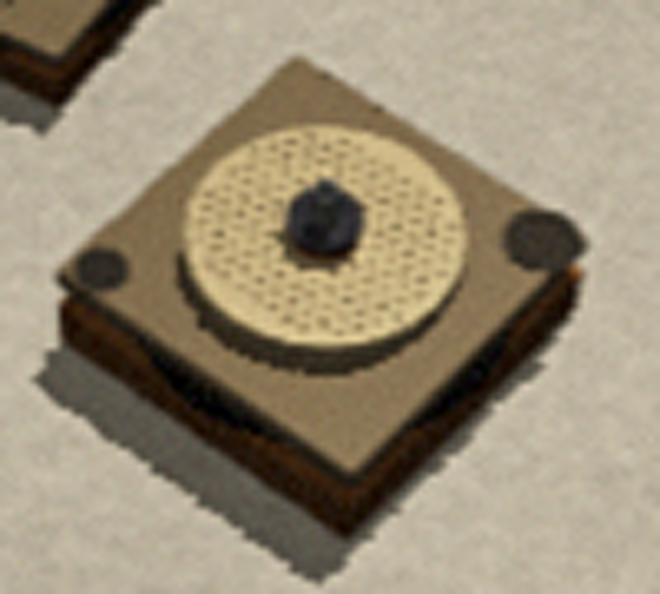

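The crop confirms it: a wooden turntable, not red, with a cream disc and the black washer round a spindle whose tip is at about scene (329,178). Next I bring the wrist camera over it.

```bash
cat >> h.py <<'E'
from scipy.spatial.transform import Rotation as Ro
def st():
    s=telemetry.read_state(); return s,np.array(s['ee_pos']),Ro.from_euler('xyz',s['ee_rot'],degrees=True)
def togo(X,yaw=None):
    s,p,R=st(); r=np.zeros(3)
    if yaw is not None: r=(R.inv()*Ro.from_euler('xyz',[180,0,yaw],degrees=True)).as_rotvec()
    return np.round(R.inv().apply(np.array(X)-p)*100,3),np.round(r,4)
E
python3 - <<'E'
from h import *
s,p,R=st();c=cam('wrist');C=-c[1].T@c[2]
print('cam in tool',R.inv().apply(C-p),'axis',R.inv().apply(c[1][2]),'right',R.inv().apply(c[1][0]),'f',c[0][0,0])
print(togo([.54,.13,.25],103.6))
E
```

```text
cam in tool [ 7.86689463e-02 -1.70168856e-04 -1.79422892e-01] axis [-2.68669818e-01  6.90800677e-04  9.63232086e-01] right [ 5.41077216e-05  9.99999752e-01 -7.02077313e-04] f 350.5855147897559
(array([-42.55 , -21.802,  -4.453]), array([ 1.000e-04, -0.000e+00,  8.716e-01]))
```

>>> {"method": "play_rows", "body": {
  "plan": [
    {"travel": [0,0,-3.0],"rotation": [0,0,0]},
    {"travel": [-4,-2,-4.5],"rotation": [0,0,0.08]},
    {"travel": [-8,-4.1,-4.5],"rotation": [0,0,0.17]},
    {"travel": [-12,-6.2,-4.5],"rotation": [0,0,0.26]},
    {"travel": [-16,-8.2,-4.5],"rotation": [0,0,0.35]},
    {"travel": [-20,-10.2,-4.5],"rotation": [0,0,0.44]},
    {"travel": [-24,-12.3,-4.5],"rotation": [0,0,0.53]},
    {"travel": [-28,-14.3,-4.5],"rotation": [0,0,0.62]},
    {"travel": [-32,-16.4,-4.5],"rotation": [0,0,0.71]},
    {"travel": [-36,-18.4,-4.5],"rotation": [0,0,0.79]},
    {"travel": [-39.5,-20.2,-4.5],"rotation": [0,0,0.84]},
    {"travel": [-41.8,-21.4,-4.5],"rotation": [0,0,0.87]},
    {"travel": [-42.6,-21.8,-4.5],"rotation": [0,0,0.87]},
    {"travel": [-42.6,-21.8,-4.5],"rotation": [0,0,0.87]},
    {"travel": [-42.6,-21.8,-4.5],"rotation": [0,0,0.87]}
  ],
  "claw": 5.4,
  "newtons": 40
}}

```text
clock: 2.7
ee_pos: [0.5397, 0.1308, 0.2504]
ee_rot: [-180.0, -0.1, 103.7]
wrist_force: [-0.3, 1.0, -0.1]
opening: 0.577
gripper_force: 0.0
```

Run:
```python
from h import *
import pickle
c=cam('wrist');im=viewer.get_image('wrist');save('w1.png',im);pickle.dump(c,open('c1.pkl','wb'))
for l in ('disc','spindle_tip'):
    for r in finder.regions_of('wrist',l):
        if r['conf']<.3: continue
        ys,xs=np.nonzero(r['pixels']);e=cv2.fitEllipse(cv2.convexHull(np.c_[xs,ys].astype(np.int32)))
        print(l,round(r['conf'],2),np.round(r['bbox']),np.round(e[0],1),np.round(e[1],1), np.round(onz(c,e[0],.059),4))
print('expected tip',proj(c,[.54,.13,.091]));print(st()[1])
print(togo([.53,-.14,.16],103.6))
```

```text
disc 0.71 [106.   9. 180.  89.] [142.5  48.4] [73.1 84.7] [0.3415 0.2136 0.059 ]
disc 0.62 [272. 123. 373. 222.] [320.4 172.2] [ 99.  100.4] [0.5408 0.1351 0.059 ]
disc 0.62 [540.   2. 618.  18.] [588.6 -25.2] [ 76.9 108.3] [0.7391 0.3765 0.059 ]
spindle_tip 0.9 [240.  84. 408. 249.] [323.9 166.2] [164.9 189.7] [0.5429 0.1423 0.059 ]
spindle_tip 0.79 [ 92.   2. 212. 111.] [150.1  50.8] [124.2 152.8] [0.349  0.2132 0.059 ]
spindle_tip 0.7 [460.   0. 640.  67.] [542.2 -11.7] [132.3 204.9] [0.7016 0.3558 0.059 ]
expected tip [318.53303443 183.26079043]
[0.53964252 0.13109511 0.25071847]
(array([-26.1  ,  -7.408,   9.057]), array([ 0.0002, -0.0005,  0.0036]))
```

View pics/w1.png

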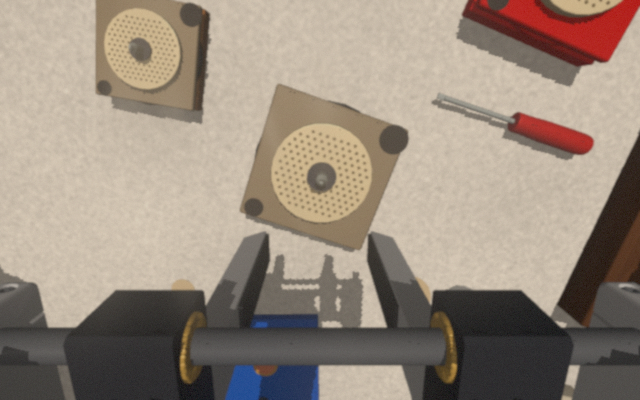

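The large turntable's disc is at (320,172), with the spindle tip near (321,180). I take a second, closer view on the way to the cap.

>>> {"method": "play_rows", "body": {
  "plan": [
    {"travel": [-3,0,2],"rotation": [0,0,0]},
    {"travel": [-6,0,5],"rotation": [0,0,0]},
    {"travel": [-7,0,6],"rotation": [0,0,0]},
    {"travel": [-7,0,6],"rotation": [0,0,0]},
    {"travel": [-7,0,6],"rotation": [0,0,0]}
  ]
}}

```text
clock: 3.35
ee_pos: [0.5572, 0.0629, 0.1913]
ee_rot: [179.9, -0.1, 103.7]
wrist_force: [0.2, -0.4, -0.2]
opening: 0.575
gripper_force: 0.0
```

Run:
```python
from h import *
import pickle
c=cam('wrist');im=viewer.get_image('wrist');save('w2.png',im);pickle.dump(c,open('c2.pkl','wb'))
for l in ('disc',):
    for r in finder.regions_of('wrist',l):
        if r['conf']<.3: continue
        ys,xs=np.nonzero(r['pixels']);e=cv2.fitEllipse(cv2.convexHull(np.c_[xs,ys].astype(np.int32)))
        print(l,round(r['conf'],2),np.round(r['bbox']),np.round(e[0],1),np.round(e[1],1), np.round(onz(c,e[0],.059),4))
u=proj(c,[.541,.135,.091]);print('expected tip',u);print(st()[1])
c1=pickle.load(open('c1.pkl','rb'));v=np.round(proj(c1,[.541,.135,.091])).astype(int);u=np.round(u).astype(int);print(u,v)
im1=cv2.imread('pics/w1.png');im=im[:,:,::-1]
def crop(i,u,h,n): x,y=u; return cv2.resize(np.ascontiguousarray(i[max(y-h,0):y+h,x-h:x+h]),(n,n),interpolation=cv2.INTER_CUBIC)
cv2.imwrite('pics/d.png',np.hstack([crop(im1,v,20,400),crop(im,u,40,400)]))
```

```text
disc 0.68 [258.  42. 383. 171.] [320.1 105.4] [126.4 130.4] [0.5412 0.1354 0.059 ]
expected tip [320.0203014  106.38135617]
[0.55761625 0.06306512 0.19191686]
[320 106] [321 179]
```

View pics/d.png

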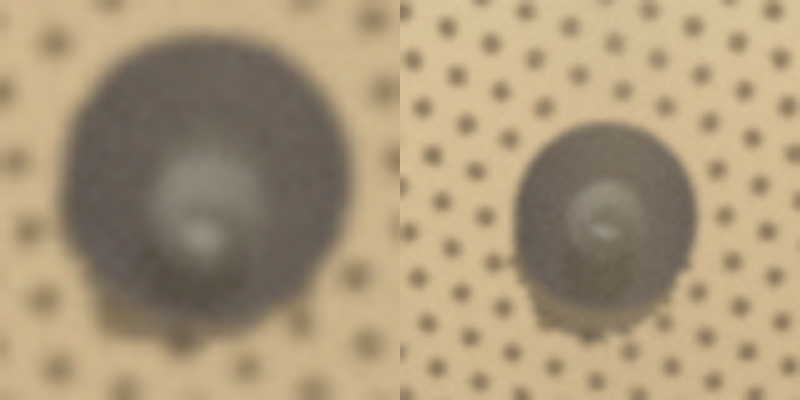

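```bash
cat > m.py <<'E'
from h import *
import pickle
c1,c2=[pickle.load(open(f'c{k}.pkl','rb')) for k in (1,2)]
print('tip',tri(ray(c1,(320.8,182.2)),ray(c2,(320.3,111.1))),onz(c1,(320.8,182.2),.091),onz(c2,(320.3,111.1),.091))
for k,c,u in ((1,c1,(321,179)),(2,c2,(320,106))):
    im=cv2.imread(f'pics/w{k}.png').astype(np.float32)
    hsv=cv2.cvtColor(im.astype(np.uint8),cv2.COLOR_BGR2HSV)
    dark=((im[:,:,2]-im[:,:,0])<28).astype(np.uint8)  # grey washer/spindle vs cream
    n,lab,stt,cen=cv2.connectedComponentsWithStats(dark)
    L=lab[u[1],u[0]];cs=cv2.findContours((lab==L).astype(np.uint8),0,1)[0][0].reshape(-1,2)
    for z in (.066,.071,.075):
        P=np.array([onz(c,q,z)[:2] for q in cs]);e=cv2.fitEllipse((P*1e4).astype(np.float32));print('washer',k,z,len(cs),np.round(np.array(e[0])/1e4,4),np.round(np.array(e[1])/10,1))
E
python3 m.py
python3 - <<'E'
from h import *
c=cam('wrist');viewer.get_image('wrist')
for r in finder.regions_of('wrist','disc')[:2]:
    h=cv2.convexHull(np.c_[np.nonzero(r['pixels'])[::-1]].astype(np.int32)).reshape(-1,2)
    P=np.array([onz(c,q,.059)[:2] for q in h]);e=cv2.fitEllipse((P*1e4).astype(np.float32));print('disc',np.round(np.array(e[0])/1e4,4),np.round(np.array(e[1])/10,1))
print(togo([.530,-.14,.16],103.6))
E
```

```text
tip (array([0.54198996, 0.13159886, 0.09100613]), [6.679404594626724e-05, 6.679404594648624e-05]) [0.54192544 0.13158168 0.091     ] [0.54205492 0.13161462 0.091     ]
washer 1 0.066 77 [0.5423 0.1317] [28.5 29.3]
washer 1 0.071 77 [0.542  0.1328] [28.1 28.9]
washer 1 0.075 77 [0.5418 0.1336] [27.8 28.5]
washer 2 0.066 110 [0.5423 0.1319] [28.1 29.1]
washer 2 0.071 110 [0.5422 0.132 ] [27.7 28.7]
washer 2 0.075 110 [0.5422 0.1321] [27.3 28.3]
disc [0.5418 0.1328] [108.7 109.9]
(array([-19.048,  -7.509,   3.16 ]), array([0.0023, 0.0001, 0.0029]))
```

>>> {"method": "play_rows", "body": {
  "plan": [
    {"travel": [-3.0,-1.2,0],"rotation": [0,0,0]},
    {"travel": [-7.0,-2.8,0],"rotation": [0,0,0]},
    {"travel": [-11.0,-4.4,0],"rotation": [0,0,0]},
    {"travel": [-15.0,-6.0,0],"rotation": [0,0,0]},
    {"travel": [-18.0,-7.2,0],"rotation": [0,0,0]},
    {"travel": [-19.0,-7.5,0],"rotation": [0,0,0]},
    {"travel": [-19.0,-7.5,0],"rotation": [0,0,0]},
    {"travel": [-19.0,-7.5,0],"rotation": [0,0,0]}
  ]
}}

```text
clock: 4.35
ee_pos: [0.5294, -0.1392, 0.1907]
ee_rot: [180.0, -0.1, 103.7]
wrist_force: [0.2, 0.3, 0.8]
opening: 0.575
gripper_force: 0.0
```

```bash
cat > k.py <<'E'
from h import *
import pickle,sys
k=sys.argv[1]
c=cam('wrist');im=viewer.get_image('wrist');save(f'w{k}.png',im);pickle.dump(c,open(f'c{k}.pkl','wb'))
for l in ('cap','cap_center','punch'):
    for r in finder.regions_of('wrist',l)[:2]:
        print(l,round(r['conf'],2),np.round(r['bbox']))
hsv=cv2.cvtColor(im,cv2.COLOR_RGB2HSV);print('exp',proj(c,[.53,-.14,.041]),proj(c,[.54,-.234,.06]))
print(st()[1],st()[0]['ee_rot'])
E
python3 k.py 3
```

```text
cap 0.82 [306. 165. 342. 203.]
punch 0.96 [297. 254. 322. 296.]
exp [318.56444385 185.52633012] [305.7942521  282.64830904]
[ 0.529363   -0.13912422  0.19053432] [ 1.79983322e+02 -2.24386589e-02  1.03803048e+02]
```

View pics/w3.png

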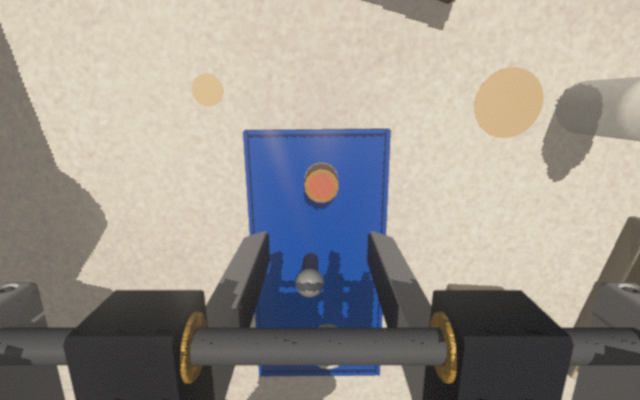

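The cap's copper top shows at (321,185), with the punch ball at (309,283). I go lower for the second view.

>>> {"method": "play_rows", "body": {
  "plan": [
    {"travel": [0,0,3],"rotation": [0,0,0]},
    {"travel": [0.1,0.2,6],"rotation": [0,0,0]},
    {"travel": [0.1,0.2,7],"rotation": [0,0,0]},
    {"travel": [0.1,0.2,7],"rotation": [0,0,0]},
    {"travel": [0.1,0.2,7],"rotation": [0,0,0]}
  ]
}}

```text
clock: 5.05
ee_pos: [0.5316, -0.139, 0.1213]
ee_rot: [179.9, 0.0, 103.7]
wrist_force: [-0.4, 0.3, 1.7]
opening: 0.575
gripper_force: 0.0
```

```bash
python3 k.py 4
python3 - <<'E'
from h import *
import pickle
R=[]
for k in (3,4):
    c=pickle.load(open(f'c{k}.pkl','rb'));im=cv2.imread(f'pics/w{k}.png').astype(int)
    m=((im[:,:,2]-im[:,:,1]>45)&(im[:,:,2]-im[:,:,0]>60)).astype(np.uint8)
    m[:140]=0;m[330:]=0
    n,lab,s,cen=cv2.connectedComponentsWithStats(m);L=1+np.argmax(s[1:,4]);print(s[L],cen[L])
    cs=max(cv2.findContours((lab==L).astype(np.uint8),0,1)[0],key=len).reshape(-1,2)
    P=np.array([onz(c,q,.041)[:2] for q in cs]);e=cv2.fitEllipse((P*1e4).astype(np.float32));print(np.array(e[0])/1e4,np.array(e[1])/10)
    R.append(ray(c,proj(c,[e[0][0]/1e4,e[0][1]/1e4,.041])))
X,_=tri(*R);print(X,_)
print(togo([X[0],X[1],.010],103.6))
E
```

```text
cap 0.97 [299. 181. 343. 225.]
cap_center 0.81 [298. 174. 342. 229.]
punch 0.83 [288. 282. 323. 328.]
exp [315.96070553 205.91512965] [300.18117988 325.85221733]
[ 0.53173951 -0.13942701  0.12177197] [1.79875751e+02 8.29206250e-02 1.03697211e+02]
[306 173  30  28 652] [320.89417178 186.02760736]
[ 0.53233867 -0.14009697] [26.86903687 27.83224792]
[ 301  187   38   38 1056] [319.11363636 205.80492424]
[ 0.53241738 -0.1394531 ] [27.27677612 29.77745056]
[ 0.53309495 -0.14240192  0.0310418 ] [9.164737860332606e-05, 9.16473786033215e-05]
(array([-0.305,  0.037, 11.178]), array([0.0022, 0.0014, 0.0017]))
```

>>> {"method": "play_rows", "body": {
  "plan": [
    {"travel": [0,0,3],"rotation": [0,0,0]},
    {"travel": [-0.03,0.04,6],"rotation": [0,0,0]},
    {"travel": [-0.03,0.04,8.5],"rotation": [0,0,0]},
    {"travel": [-0.03,0.04,10],"rotation": [0,0,0]},
    {"travel": [-0.03,0.04,10.8],"rotation": [0,0,0]},
    {"travel": [-0.03,0.04,10.8],"rotation": [0,0,0]},
    {"travel": [-0.03,0.04,10.8],"rotation": [0,0,0]}
  ]
}}

```text
clock: 5.95
ee_pos: [0.5321, -0.1396, 0.0133]
ee_rot: [179.9, 0.1, 103.7]
wrist_force: [-0.4, -0.2, 0.5]
opening: 0.575
gripper_force: 0.0
```

>>> {"method": "play_rows", "body": {
  "plan": [
    {"travel": [0,0,0],"rotation": [0,0,0]},
    {"travel": [0,0,0],"rotation": [0,0,0]},
    {"travel": [0,0,0],"rotation": [0,0,0]},
    {"travel": [0,0,0],"rotation": [0,0,0]},
    {"travel": [0,0,0],"rotation": [0,0,0]},
    {"travel": [0,0,0],"rotation": [0,0,0]},
    {"travel": [0,0,0],"rotation": [0,0,0]},
    {"travel": [0,0,0],"rotation": [0,0,0]}
  ],
  "claw": 2.5,
  "newtons": 50
}}

```text
clock: 6.75
ee_pos: [0.5318, -0.1395, 0.0132]
ee_rot: [179.9, 0.0, 103.7]
wrist_force: [0.6, 0.8, 6.1]
opening: 0.357
gripper_force: 50.0
```

>>> {"method": "play_rows", "body": {
  "plan": [
    {"travel": [0,0,-1.5],"rotation": [0,0,0]},
    {"travel": [0,0,-4],"rotation": [0,0,0]},
    {"travel": [0,0,-8],"rotation": [0,0,0]},
    {"travel": [0,0,-12],"rotation": [0,0,0]},
    {"travel": [0,0,-14.5],"rotation": [0,0,0]},
    {"travel": [0,0,-15],"rotation": [0,0,0]},
    {"travel": [0,0,-15],"rotation": [0,0,0]},
    {"travel": [0,0,-15],"rotation": [0,0,0]}
  ],
  "claw": 2.5,
  "newtons": 60
}}

```text
clock: 7.55
ee_pos: [0.53, -0.1388, 0.1605]
ee_rot: [-179.8, -0.1, 103.7]
wrist_force: [-0.3, -0.1, -1.0]
opening: 0.355
gripper_force: 60.0
```

Run:
```python
from h import *
s,p,R=st();c=cam('wrist');im=viewer.get_image('wrist');save('w5.png',im)
for r in finder.find_in('wrist','cap')[:2]: print(r)
I=im.astype(int);m=((I[:,:,0]-I[:,:,1]>45)&(I[:,:,0]-I[:,:,2]>60)).astype(np.uint8);m[:150]=0
n,lab,q,cen=cv2.connectedComponentsWithStats(m);L=1+np.argmax(q[1:,4]);print(q[L],cen[L])
z=p[2]-.0132+.041
cs=max(cv2.findContours((lab==L).astype(np.uint8),0,1)[0],key=len).reshape(-1,2)
P=np.array([onz(c,a,z) for a in cs]);T=R.inv().apply(P-p)[:,:2];e=cv2.fitEllipse((T*1e4).astype(np.float32));print('in tool mm',np.array(e[0])/10,np.array(e[1])/10)
print(s['wrist_force'],s['moment'],s['opening'],p)
print(togo([.542,.1316,.16],103.6))
cv2.imwrite('pics/e.png',cv2.resize(im[130:330,220:420,::-1],(600,600)))
```

```text
{'bbox': [281.0, 219.4, 354.7, 302.0], 'conf': 0.95}
[ 286  248   64   49 2304] [317.38888889 271.95529514]
in tool mm [-0.75635171 -0.65989532] [25.8348114  28.18820801]
[-0.33109455 -0.07339282 -0.98290272] [-0.00512117  0.06240944  0.03261308] 0.35472259874761025 [ 0.53003018 -0.13882283  0.1605383 ]
(array([25.992,  7.559,  0.074]), array([-0.0032, -0.0024,  0.0016]))
```

View pics/e.png

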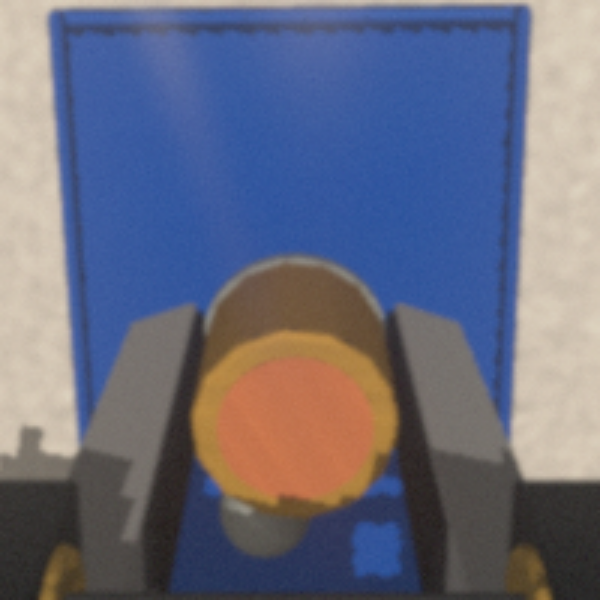

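>>> {"method": "play_rows", "body": {
  "plan": [
    {"travel": [2,0.6,0],"rotation": [0,0,0]},
    {"travel": [5,1.5,0],"rotation": [0,0,0]},
    {"travel": [9,2.6,0],"rotation": [0,0,0]},
    {"travel": [13,3.8,0],"rotation": [0,0,0]},
    {"travel": [17,5,0],"rotation": [0,0,0]},
    {"travel": [21,6.1,0],"rotation": [0,0,0]},
    {"travel": [24,7,0],"rotation": [0,0,0]},
    {"travel": [25.5,7.4,0],"rotation": [0,0,0]},
    {"travel": [26,7.55,0],"rotation": [0,0,0]},
    {"travel": [26,7.55,0],"rotation": [0,0,0]},
    {"travel": [26,7.55,0],"rotation": [0,0,0]},
    {"travel": [26,7.55,0],"rotation": [0,0,0]}
  ]
}}

```text
clock: 8.85
ee_pos: [0.5432, 0.1298, 0.1624]
ee_rot: [-180.0, 0.0, 103.6]
wrist_force: [0.8, -0.1, -0.8]
opening: 0.357
gripper_force: 60.0
```

```bash
cat > g.py <<'E'
from h import *
import sys
S=[st() for _ in range(1)];s,p,R=S[0]
c=cam('wrist');im=viewer.get_image('wrist')
I=im.astype(int);m=((I[:,:,0]-I[:,:,1]>45)&(I[:,:,0]-I[:,:,2]>60)).astype(np.uint8);m[:150]=0
n,lab,q,cen=cv2.connectedComponentsWithStats(m);L=1+np.argmax(q[1:,4])
cs=max(cv2.findContours((lab==L).astype(np.uint8),0,1)[0],key=len).reshape(-1,2)
P=np.array([onz(c,a,p[2]+.0278) for a in cs]);e=cv2.fitEllipse((P[:,:2]*1e4).astype(np.float32));print('cap world',np.array(e[0])/1e4)
ps=[p]
for _ in range(3): viewer.get_image('wrist');ps.append(st()[1])
print(np.round(ps,4),st()[0]['ee_rot'])
print(togo([.542,.1316,p[2]],103.6))
# scene view: copper top
c=cam('scene');im=viewer.get_image('scene').astype(int);m=((im[:,:,0]-im[:,:,1]>45)&(im[:,:,0]-im[:,:,2]>60)).astype(np.uint8)
u=proj(c,[.542,.1316,p[2]+.0278]);n,lab,q,cen=cv2.connectedComponentsWithStats(m)
d=[np.hypot(*(a-u)) if i and q[i,4]>8 else 1e9 for i,a in enumerate(cen)];i=int(np.argmin(d));print('scene exp',u,'seen',cen[i],q[i],onz(c,cen[i],p[2]+.0278))
E
python3 g.py
```

```text
cap world [0.54289814 0.12877993]
[[0.5432 0.1298 0.1624]
 [0.5432 0.1301 0.1625]
 [0.5432 0.1302 0.1625]
 [0.5432 0.1304 0.1626]] [1.79986816e+02 6.36526950e-03 1.03630210e+02]
(array([ 0.143, -0.091,  0.023]), array([0.0002, 0.0001, 0.0005]))
scene exp [330.03784365 150.16268432] seen [329.93548387 150.15053763] [324 146  13  10  93] [0.54178428 0.13149469 0.19016175]
```

>>> {"method": "play_rows", "body": {
  "plan": [
    {"travel": [0.12,-0.09,1],"rotation": [0,0,0]},
    {"travel": [0.12,-0.09,3],"rotation": [0,0,0]},
    {"travel": [0.12,-0.09,4.5],"rotation": [0,0,0]},
    {"travel": [0.12,-0.09,5.5],"rotation": [0,0,0]},
    {"travel": [0.12,-0.09,5.7],"rotation": [0,0,0]},
    {"travel": [0.12,-0.09,5.7],"rotation": [0,0,0]},
    {"travel": [0.12,-0.09,5.7],"rotation": [0,0,0]},
    {"travel": [0.12,-0.09,5.7],"rotation": [0,0,0]},
    {"travel": [0.12,-0.09,5.7],"rotation": [0,0,0]},
    {"travel": [0.12,-0.09,5.7],"rotation": [0,0,0]}
  ]
}}

```text
clock: 10.1
ee_pos: [0.5422, 0.1322, 0.1059]
ee_rot: [179.9, 0.0, 103.7]
wrist_force: [-1.1, -0.0, -0.8]
opening: 0.354
gripper_force: 60.0
```

```bash
python3 g.py
python3 - <<'E'
from h import *
c=cam('scene');print('tip scene',proj(c,[.542,.1316,.091]),onz(c,(329.0,177.6),.091))
im=viewer.get_image('scene');a=im[140:200,300:360,::-1];w=viewer.get_image('wrist')[150:350,220:420,::-1]
cv2.imwrite('pics/f.png',np.hstack([cv2.resize(a,(400,400),interpolation=cv2.INTER_CUBIC),cv2.resize(w,(400,400))]))
E
```

```text
cap world [0.541675   0.13137998]
[[0.5422 0.1322 0.1059]
 [0.5421 0.1322 0.1057]
 [0.542  0.1322 0.1056]
 [0.542  0.1322 0.1056]] [ 1.79984862e+02 -2.78339268e-03  1.03694477e+02]
(array([-0.055, -0.014, -0.032]), array([ 0.0003, -0.    ,  0.0016]))
scene exp [329.2657755 166.1567197] seen [328.86363636 165.88636364] [323 162  13   9  88] [0.54072039 0.13175796 0.13370242]
tip scene [328.72356431 177.38907653] [0.54294597 0.13143034 0.091     ]
```

View pics/f.png

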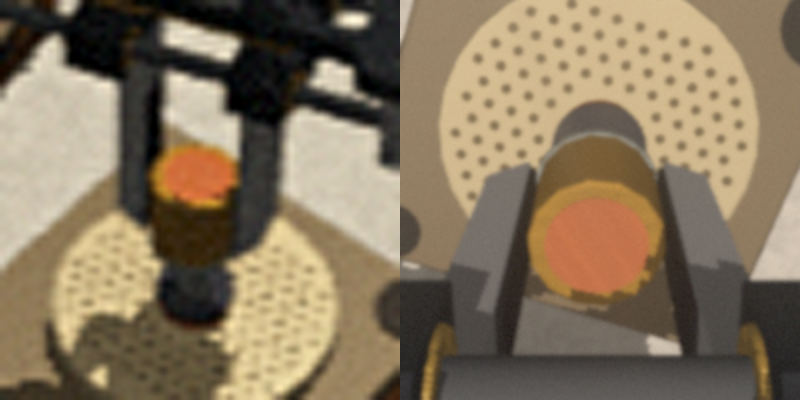

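The cap is upright over the spindle and lined up within about 1 mm. Now I lower it slowly, watching the force.

>>> {"method": "play_rows", "body": {
  "plan": [
    {"travel": [0,0.03,0.2],"rotation": [0,0,0]},
    {"travel": [0,0.03,0.4],"rotation": [0,0,0]},
    {"travel": [0,0.03,0.6],"rotation": [0,0,0]},
    {"travel": [0,0.03,0.8],"rotation": [0,0,0]},
    {"travel": [0,0.03,1.0],"rotation": [0,0,0]},
    {"travel": [0,0.03,1.2],"rotation": [0,0,0]},
    {"travel": [0,0.03,1.2],"rotation": [0,0,0]},
    {"travel": [0,0.03,1.2],"rotation": [0,0,0]}
  ]
}}

```text
clock: 11.25
ee_pos: [0.5421, 0.1324, 0.0933]
ee_rot: [-180.0, -0.0, 103.7]
wrist_force: [-0.0, 0.0, -0.7]
opening: 0.352
gripper_force: 60.0
```

>>> {"method": "play_rows", "body": {
  "plan": [
    {"travel": [0,0,0.1],"rotation": [0,0,0]},
    {"travel": [0,0,0.2],"rotation": [0,0,0]},
    {"travel": [0,0,0.3],"rotation": [0,0,0]},
    {"travel": [0,0,0.3],"rotation": [0,0,0]}
  ]
}}

```text
clock: 11.65
ee_pos: [0.5426, 0.1325, 0.0908]
ee_rot: [179.9, -0.0, 103.7]
wrist_force: [-1.3, 1.7, 1.5]
opening: 0.351
gripper_force: 60.0
```

>>> {"method": "play_rows", "body": {
  "plan": [
    {"travel": [0,0,0.1],"rotation": [0,0,0]},
    {"travel": [0,0,0.2],"rotation": [0,0,0]},
    {"travel": [0,0,0.2],"rotation": [0,0,0]}
  ]
}}

```text
clock: 11.95
ee_pos: [0.5429, 0.1326, 0.09]
ee_rot: [179.9, -0.0, 103.7]
wrist_force: [-1.8, 2.4, 10.1]
opening: 0.35
gripper_force: 60.0
```

>>> {"method": "play_rows", "body": {
  "plan": [
    {"travel": [0,0,0.05],"rotation": [0,0,0]},
    {"travel": [0,0,0.1],"rotation": [0,0,0]},
    {"travel": [0,0,0.15],"rotation": [0,0,0]}
  ]
}}

```text
clock: 12.25
ee_pos: [0.543, 0.1326, 0.0897]
ee_rot: [179.8, -0.0, 103.7]
wrist_force: [-3.5, 1.2, 17.4]
opening: 0.352
gripper_force: 60.0
```

>>> {"method": "play_rows", "body": {
  "plan": [
    {"travel": [0,0,0.05],"rotation": [0,0,0]},
    {"travel": [0,0,0.1],"rotation": [0,0,0]}
  ]
}}

```text
clock: 12.45
ee_pos: [0.5431, 0.1327, 0.0888]
ee_rot: [179.8, -0.0, 103.7]
wrist_force: [-2.0, 2.3, 4.9]
opening: 0.353
gripper_force: 60.0
```

>>> {"method": "play_rows", "body": {
  "plan": [
    {"travel": [0.02,-0.05,0],"rotation": [0,0,0]},
    {"travel": [0.02,-0.05,0],"rotation": [0,0,0]}
  ]
}}

```text
clock: 12.65
ee_pos: [0.5425, 0.133, 0.0867]
ee_rot: [179.9, -0.0, 103.7]
wrist_force: [0.1, 4.0, 4.8]
opening: 0.352
gripper_force: 60.0
```

>>> {"method": "play_rows", "body": {
  "plan": [
    {"travel": [0,0,0.05],"rotation": [0,0,0]},
    {"travel": [0,0,0.1],"rotation": [0,0,0]}
  ]
}}

```text
clock: 12.85
ee_pos: [0.5426, 0.1329, 0.086]
ee_rot: [179.9, -0.0, 103.7]
wrist_force: [-0.6, 3.6, 9.1]
opening: 0.354
gripper_force: 60.0
```

>>> {"method": "play_rows", "body": {
  "plan": [
    {"travel": [0,0,0.05],"rotation": [0,0,0]},
    {"travel": [0,0,0.1],"rotation": [0,0,0]},
    {"travel": [0,0,0.1],"rotation": [0,0,0]}
  ]
}}

```text
clock: 13.15
ee_pos: [0.5426, 0.1329, 0.0848]
ee_rot: [179.9, -0.0, 103.7]
wrist_force: [0.0, 3.4, 8.2]
opening: 0.355
gripper_force: 60.0
```

```bash
cat > sl.py <<'E'
from h import *
import os,glob
def f(im):
    I=im.astype(int);m=((I[:,:,0]-I[:,:,1]>45)&(I[:,:,0]-I[:,:,2]>60)).astype(np.uint8);m[:150]=0
    n,lab,q,cen=cv2.connectedComponentsWithStats(m);L=1+np.argmax(q[1:,4]);return q[L],np.round(cen[L],2)
print('lift',f(cv2.imread('pics/w5.png')[:,:,::-1]))
F=[]
for _ in range(4):
    im=viewer.get_image('wrist');s=telemetry.read_state();F.append(np.r_[s['wrist_force'],s['ee_pos'][2]])
print('now',f(im));print(np.round(F,4));save('w_sl%d.png'%len(glob.glob('pics/w_sl*')),im)
E
python3 sl.py
```

```text
lift (array([ 286,  248,   64,   49, 2304], dtype=int32), array([317.39, 271.96]))
now (array([ 286,  246,   63,   52, 2325], dtype=int32), array([317.09, 271.5 ]))
[[-0.048   2.2735  7.4905  0.0848]
 [-0.6357  2.9489  8.0481  0.0848]
 [-0.8936  2.6774  7.0108  0.0848]
 [-0.4159  3.0712  8.169   0.0848]]
```

>>> {"method": "play_rows", "body": {
  "plan": [
    {"travel": [0.02,0,0.05],"rotation": [0,0,0]},
    {"travel": [0.02,0,0.1],"rotation": [0,0,0]},
    {"travel": [0.02,0,0.1],"rotation": [0,0,0]}
  ]
}}

```text
clock: 13.65
ee_pos: [0.5426, 0.133, 0.0839]
ee_rot: [179.9, -0.0, 103.7]
wrist_force: [-0.9, 3.4, 7.2]
opening: 0.353
gripper_force: 60.0
```

>>> {"method": "play_rows", "body": {
  "plan": [
    {"travel": [0,0,0.05],"rotation": [0,0,0]},
    {"travel": [0,0,0.1],"rotation": [0,0,0]},
    {"travel": [0,0,0.1],"rotation": [0,0,0]}
  ]
}}

```text
clock: 13.95
ee_pos: [0.5426, 0.133, 0.0829]
ee_rot: [179.9, -0.0, 103.7]
wrist_force: [-0.6, 2.6, 8.1]
opening: 0.355
gripper_force: 60.0
```

>>> {"method": "play_rows", "body": {
  "plan": [
    {"travel": [0,0,0.05],"rotation": [0,0,0]},
    {"travel": [0,0,0.1],"rotation": [0,0,0]},
    {"travel": [0,0,0.1],"rotation": [0,0,0]}
  ]
}}

```text
clock: 14.25
ee_pos: [0.5426, 0.133, 0.0819]
ee_rot: [179.9, -0.0, 103.7]
wrist_force: [-0.5, 2.8, 7.8]
opening: 0.355
gripper_force: 60.0
```

>>> {"method": "play_rows", "body": {
  "plan": [
    {"travel": [0,0,0.05],"rotation": [0,0,0]},
    {"travel": [0,0,0.05],"rotation": [0,0,0]}
  ]
}}

```text
clock: 14.45
ee_pos: [0.5426, 0.133, 0.0815]
ee_rot: [179.9, -0.0, 103.7]
wrist_force: [-1.1, 3.2, 7.3]
opening: 0.351
gripper_force: 60.0
```

>>> {"method": "play_rows", "body": {
  "plan": [
    {"travel": [0,0,0.05],"rotation": [0,0,0]},
    {"travel": [0,0,0.05],"rotation": [0,0,0]}
  ]
}}

```text
clock: 14.65
ee_pos: [0.5426, 0.133, 0.0809]
ee_rot: [179.9, -0.0, 103.7]
wrist_force: [0.0, 3.8, 7.4]
opening: 0.353
gripper_force: 60.0
```

>>> {"method": "play_rows", "body": {
  "plan": [
    {"travel": [0,0,0.05],"rotation": [0,0,0]},
    {"travel": [0,0,0.05],"rotation": [0,0,0]}
  ]
}}

```text
clock: 14.85
ee_pos: [0.5426, 0.133, 0.0804]
ee_rot: [179.9, -0.0, 103.7]
wrist_force: [-0.6, 3.9, 8.3]
opening: 0.354
gripper_force: 60.0
```

>>> {"method": "play_rows", "body": {
  "plan": [
    {"travel": [0,0,0.05],"rotation": [0,0,0]},
    {"travel": [0,0,0.05],"rotation": [0,0,0]}
  ]
}}

```text
clock: 15.05
ee_pos: [0.5426, 0.133, 0.0799]
ee_rot: [179.9, -0.0, 103.7]
wrist_force: [-1.0, 2.9, 8.3]
opening: 0.353
gripper_force: 60.0
```

>>> {"method": "play_rows", "body": {
  "plan": [
    {"travel": [0,0,0.05],"rotation": [0,0,0]},
    {"travel": [0,0,0.05],"rotation": [0,0,0]}
  ]
}}

```text
clock: 15.25
ee_pos: [0.5426, 0.133, 0.0794]
ee_rot: [179.9, -0.0, 103.7]
wrist_force: [-0.7, 2.3, 7.2]
opening: 0.351
gripper_force: 60.0
```

>>> {"method": "play_rows", "body": {
  "plan": [
    {"travel": [0,0,0.05],"rotation": [0,0,0]},
    {"travel": [0,0,0.05],"rotation": [0,0,0]}
  ]
}}

```text
clock: 15.45
ee_pos: [0.5426, 0.133, 0.0789]
ee_rot: [179.9, -0.0, 103.7]
wrist_force: [-0.3, 3.1, 9.0]
opening: 0.353
gripper_force: 60.0
```

>>> {"method": "play_rows", "body": {
  "plan": [
    {"travel": [0,0,0.05],"rotation": [0,0,0]},
    {"travel": [0,0,0.05],"rotation": [0,0,0]}
  ]
}}

```text
clock: 15.65
ee_pos: [0.5426, 0.133, 0.0785]
ee_rot: [179.9, -0.0, 103.7]
wrist_force: [-0.0, 2.8, 9.1]
opening: 0.353
gripper_force: 60.0
```

>>> {"method": "play_rows", "body": {
  "plan": [
    {"travel": [0,0,0.05],"rotation": [0,0,0]},
    {"travel": [0,0,0.05],"rotation": [0,0,0]}
  ]
}}

```text
clock: 15.85
ee_pos: [0.5426, 0.133, 0.0779]
ee_rot: [179.9, -0.0, 103.7]
wrist_force: [-0.8, 2.5, 7.8]
opening: 0.354
gripper_force: 60.0
```

>>> {"method": "play_rows", "body": {
  "plan": [
    {"travel": [0,0,0.05],"rotation": [0,0,0]},
    {"travel": [0,0,0.05],"rotation": [0,0,0]}
  ]
}}

```text
clock: 16.05
ee_pos: [0.5426, 0.133, 0.0774]
ee_rot: [179.9, -0.0, 103.7]
wrist_force: [-1.3, 3.3, 7.6]
opening: 0.352
gripper_force: 60.0
```

>>> {"method": "play_rows", "body": {
  "plan": [
    {"travel": [0,0,0.05],"rotation": [0,0,0]},
    {"travel": [0,0,0.05],"rotation": [0,0,0]}
  ]
}}

```text
clock: 16.25
ee_pos: [0.5426, 0.133, 0.077]
ee_rot: [179.9, -0.0, 103.7]
wrist_force: [0.0, 1.9, 8.9]
opening: 0.354
gripper_force: 60.0
```

>>> {"method": "play_rows", "body": {
  "plan": [
    {"travel": [0,0,0.05],"rotation": [0,0,0]},
    {"travel": [0,0,0.05],"rotation": [0,0,0]}
  ]
}}

```text
clock: 16.45
ee_pos: [0.5426, 0.133, 0.0766]
ee_rot: [179.9, -0.0, 103.7]
wrist_force: [-1.2, 2.9, 9.1]
opening: 0.352
gripper_force: 60.0
```

>>> {"method": "play_rows", "body": {
  "plan": [
    {"travel": [0,0,0.05],"rotation": [0,0,0]},
    {"travel": [0,0,0.05],"rotation": [0,0,0]}
  ]
}}

```text
clock: 16.65
ee_pos: [0.5426, 0.133, 0.0763]
ee_rot: [179.9, -0.0, 103.7]
wrist_force: [-1.1, 3.4, 9.1]
opening: 0.353
gripper_force: 60.0
```

```bash
python3 sl.py
```

```text
lift (array([ 286,  248,   64,   49, 2304], dtype=int32), array([317.39, 271.96]))
now (array([ 285,  247,   64,   51, 2321], dtype=int32), array([317.22, 271.71]))
[[-1.292   2.666   9.738   0.0762]
 [-1.1949  2.9069 10.0129  0.0763]
 [-0.8788  3.4893  9.4505  0.0763]
 [-0.7642  4.0789  9.767   0.0763]]
```

Contact is at TCP z ≈ 0.0767, where the force rises above the 7.8 N drag. I press until it reaches about 15.5 N.

>>> {"method": "play_rows", "body": {
  "plan": [
    {"travel": [0,0,0.05],"rotation": [0,0,0]},
    {"travel": [0,0,0.05],"rotation": [0,0,0]},
    {"travel": [0,0,0.05],"rotation": [0,0,0]}
  ]
}}

```text
clock: 17.15
ee_pos: [0.5426, 0.133, 0.0759]
ee_rot: [179.9, -0.0, 103.7]
wrist_force: [-1.3, 3.4, 10.4]
opening: 0.353
gripper_force: 60.0
```

>>> {"method": "play_rows", "body": {
  "plan": [
    {"travel": [0,0,0.05],"rotation": [0,0,0]},
    {"travel": [0,0,0.05],"rotation": [0,0,0]},
    {"travel": [0,0,0.05],"rotation": [0,0,0]}
  ]
}}

```text
clock: 17.45
ee_pos: [0.5426, 0.133, 0.0756]
ee_rot: [179.8, -0.0, 103.7]
wrist_force: [-2.0, 2.2, 12.9]
opening: 0.354
gripper_force: 60.0
```

```bash
python3 sl.py
```

```text
lift (array([ 286,  248,   64,   49, 2304], dtype=int32), array([317.39, 271.96]))
now (array([ 286,  247,   63,   51, 2294], dtype=int32), array([317.2 , 271.82]))
[[-2.2103  2.9306 12.1955  0.0756]
 [-1.8346  3.5573 12.1328  0.0757]
 [-1.7432  2.8571 12.3944  0.0757]
 [-1.5801  2.9885 12.4626  0.0756]]
```

>>> {"method": "play_rows", "body": {
  "plan": [
    {"travel": [0,0,0.05],"rotation": [0,0,0]},
    {"travel": [0,0,0.1],"rotation": [0,0,0]},
    {"travel": [0,0,0.1],"rotation": [0,0,0]},
    {"travel": [0,0,0.1],"rotation": [0,0,0]}
  ]
}}

```text
clock: 18.05
ee_pos: [0.5426, 0.133, 0.0751]
ee_rot: [179.8, -0.0, 103.7]
wrist_force: [-2.5, 2.9, 14.5]
opening: 0.358
gripper_force: 60.0
```

```bash
python3 sl.py
```

```text
lift (array([ 286,  248,   64,   49, 2304], dtype=int32), array([317.39, 271.96]))
now (array([ 286,  248,   63,   50, 2314], dtype=int32), array([317.23, 271.79]))
[[-1.4409  3.1886 15.2022  0.0751]
 [-2.2184  2.9366 14.3308  0.0751]
 [-1.9175  2.0369 14.9918  0.0751]
 [-1.4118  2.3092 14.4247  0.0751]]
```

>>> {"method": "play_rows", "body": {
  "plan": [
    {"travel": [0,0,0.05],"rotation": [0,0,0]},
    {"travel": [0,0,0.05],"rotation": [0,0,0]},
    {"travel": [0,0,0.05],"rotation": [0,0,0]}
  ]
}}

```text
clock: 18.55
ee_pos: [0.5427, 0.133, 0.0747]
ee_rot: [179.8, -0.0, 103.7]
wrist_force: [-3.3, 2.9, 15.5]
opening: 0.352
gripper_force: 60.0
```

```bash
python3 sl.py|tail -4
```

```text
[[-3.4503  3.6844 15.4526  0.0747]
 [-2.6832  3.3015 16.1463  0.0747]
 [-2.0186  2.4566 14.7255  0.0747]
 [-3.2373  1.524  15.2261  0.0747]]
```

>>> {"method": "play_rows", "body": {
  "plan": [
    {"travel": [0,0,0],"rotation": [0,0,0]},
    {"travel": [0,0,0],"rotation": [0,0,0]},
    {"travel": [0,0,0],"rotation": [0,0,0]},
    {"travel": [0,0,0],"rotation": [0,0,0]},
    {"travel": [0,0,0],"rotation": [0,0,0]},
    {"travel": [0,0,0],"rotation": [0,0,0]}
  ],
  "claw": 6
}}

```text
clock: 19.35
ee_pos: [0.5416, 0.1323, 0.0722]
ee_rot: [-180.0, 0.0, 103.7]
wrist_force: [-0.3, -0.7, -0.3]
opening: 0.64
gripper_force: 0.0
```

```bash
python3 sl.py
```

```text
lift (array([ 286,  248,   64,   49, 2304], dtype=int32), array([317.39, 271.96]))
now (array([ 287,  242,   66,   57, 2705], dtype=int32), array([319.71, 271.73]))
[[-0.1536 -0.671   0.5744  0.0722]
 [ 0.0764  0.1512  0.2221  0.0723]
 [ 0.6316 -0.1836 -0.4047  0.0724]
 [ 0.3105 -0.2532  0.1677  0.0724]]
```

>>> {"method": "play_rows", "body": {
  "plan": [
    {"travel": [0,0,-1],"rotation": [0,0,0]},
    {"travel": [0,0,-2.5],"rotation": [0,0,0]},
    {"travel": [0,0,-4.5],"rotation": [0,0,0]},
    {"travel": [0,0,-5],"rotation": [0,0,0]},
    {"travel": [0,0,-5],"rotation": [0,0,0]},
    {"travel": [0,0,-5],"rotation": [0,0,0]}
  ]
}}

```text
clock: 20.15
ee_pos: [0.5413, 0.1324, 0.1221]
ee_rot: [-180.0, -0.0, 103.7]
wrist_force: [0.5, -0.8, 0.1]
opening: 0.636
gripper_force: 0.0
```

>>> {"method": "play_rows", "body": {
  "plan": [
    {"travel": [0,0,0],"rotation": [0,0,0]},
    {"travel": [0,0,0],"rotation": [0,0,0]},
    {"travel": [0,0,0],"rotation": [0,0,0]},
    {"travel": [0,0,0],"rotation": [0,0,0]},
    {"travel": [0,0,0],"rotation": [0,0,0]},
    {"travel": [0,0,0],"rotation": [0,0,0]},
    {"travel": [0,0,0.8],"rotation": [0,0,0]},
    {"travel": [0,0,1.4],"rotation": [0,0,0]},
    {"travel": [0,0,1.6],"rotation": [0,0,0]},
    {"travel": [0,0,1.6],"rotation": [0,0,0]}
  ],
  "claw": 0,
  "newtons": 20
}}

```text
clock: 21.15
ee_pos: [0.5412, 0.1324, 0.1057]
ee_rot: [-179.9, -0.0, 103.7]
wrist_force: [0.4, 0.3, -0.7]
opening: 0.008
gripper_force: 0.0
```

```bash
python3 sl.py | tail -4
python3 - <<'E'
from h import *
a=viewer.get_image('scene')[140:200,300:360,::-1];cv2.imwrite('pics/z.png',cv2.resize(a,(600,600),interpolation=cv2.INTER_CUBIC))
E
```

```text
[[-0.6975  0.0745 -0.2606  0.1061]
 [ 0.7333 -0.4748  0.0886  0.1064]
 [-0.6473  0.2631 -0.3143  0.1066]
 [ 0.2318 -0.9169 -0.166   0.1066]]
```

View pics/z.png

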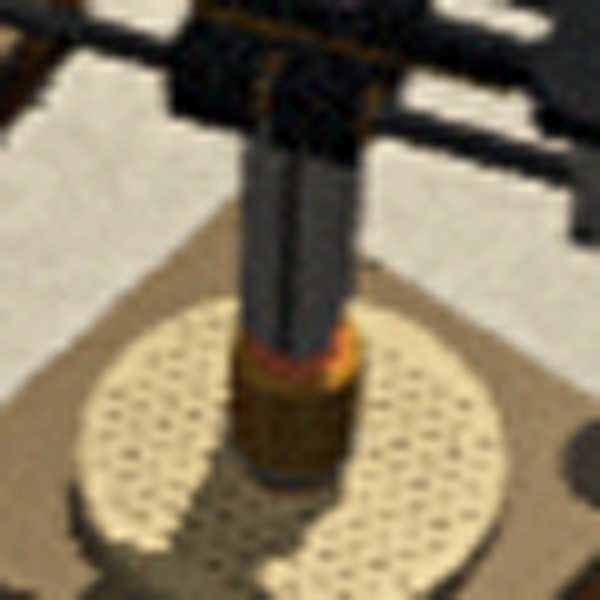

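The cap sits upright on the washer, and the shut fingers are just above its top. I probe gently in small steps to check the load it holds.

>>> {"method": "play_rows", "body": {
  "plan": [
    {"travel": [0,0,0.1],"rotation": [0,0,0]},
    {"travel": [0,0,0.2],"rotation": [0,0,0]},
    {"travel": [0,0,0.25],"rotation": [0,0,0]},
    {"travel": [0,0,0.25],"rotation": [0,0,0]}
  ]
}}

```text
clock: 21.8
ee_pos: [0.5416, 0.1325, 0.1039]
ee_rot: [-180.0, -0.0, 103.7]
wrist_force: [-0.6, -0.9, 1.2]
opening: 0.003
gripper_force: 0.0
```

>>> {"method": "play_rows", "body": {
  "plan": [
    {"travel": [0,0,0.05],"rotation": [0,0,0]},
    {"travel": [0,0,0.1],"rotation": [0,0,0]},
    {"travel": [0,0,0.1],"rotation": [0,0,0]}
  ]
}}

```text
clock: 22.1
ee_pos: [0.5418, 0.1325, 0.1031]
ee_rot: [180.0, -0.0, 103.7]
wrist_force: [0.2, -0.1, 2.1]
opening: 0.005
gripper_force: 0.6
```

>>> {"method": "play_rows", "body": {
  "plan": [
    {"travel": [0,0,0.05],"rotation": [0,0,0]},
    {"travel": [0,0,0.05],"rotation": [0,0,0]},
    {"travel": [0,0,0.05],"rotation": [0,0,0]}
  ]
}}

```text
clock: 22.4
ee_pos: [0.542, 0.1326, 0.1031]
ee_rot: [179.9, 0.0, 103.7]
wrist_force: [-1.1, 0.5, 5.8]
opening: 0.008
gripper_force: 2.7
```

>>> {"method": "play_rows", "body": {
  "plan": [
    {"travel": [0,0,0.05],"rotation": [0,0,0]},
    {"travel": [0,0,0.05],"rotation": [0,0,0]},
    {"travel": [0,0,0.05],"rotation": [0,0,0]}
  ]
}}

```text
clock: 22.7
ee_pos: [0.5421, 0.1326, 0.103]
ee_rot: [179.9, 0.0, 103.7]
wrist_force: [-0.8, -0.2, 8.0]
opening: 0.003
gripper_force: 3.8
```

>>> {"method": "play_rows", "body": {
  "plan": [
    {"travel": [0,0,0.05],"rotation": [0,0,0]},
    {"travel": [0,0,0.05],"rotation": [0,0,0]},
    {"travel": [0,0,0.05],"rotation": [0,0,0]}
  ]
}}

```text
clock: 23.0
ee_pos: [0.5423, 0.1326, 0.1029]
ee_rot: [179.9, 0.0, 103.7]
wrist_force: [-2.4, -0.1, 9.9]
opening: 0.006
gripper_force: 4.9
```

>>> {"method": "play_rows", "body": {
  "plan": [
    {"travel": [0,0,0.05],"rotation": [0,0,0]},
    {"travel": [0,0,0.05],"rotation": [0,0,0]},
    {"travel": [0,0,0.05],"rotation": [0,0,0]}
  ]
}}

```text
clock: 23.3
ee_pos: [0.5425, 0.1326, 0.1029]
ee_rot: [179.8, 0.0, 103.7]
wrist_force: [-2.3, -0.1, 11.8]
opening: 0.008
gripper_force: 5.9
```

>>> {"method": "play_rows", "body": {
  "plan": [
    {"travel": [0,0,0.05],"rotation": [0,0,0]},
    {"travel": [0,0,0.05],"rotation": [0,0,0]},
    {"travel": [0,0,0.05],"rotation": [0,0,0]}
  ]
}}

```text
clock: 23.6
ee_pos: [0.5426, 0.1327, 0.1028]
ee_rot: [179.8, 0.0, 103.7]
wrist_force: [-2.7, 0.4, 13.4]
opening: 0.003
gripper_force: 6.9
```

It stays rigid at 13.4 N, so the cap holds the washer at least about 1.1 mm down, with about 1.5 mm the best estimate. I retract now.

>>> {"method": "play_rows", "body": {
  "plan": [
    {"travel": [0,0,-0.5],"rotation": [0,0,0]},
    {"travel": [0,0,-2],"rotation": [0,0,0]},
    {"travel": [0,0,-5],"rotation": [0,0,0]},
    {"travel": [0,0,-8],"rotation": [0,0,0]},
    {"travel": [0,0,-10],"rotation": [0,0,0]},
    {"travel": [0,0,-10],"rotation": [0,0,0]},
    {"travel": [0,0,-10],"rotation": [0,0,0]}
  ]
}}

```text
clock: 24.3
ee_pos: [0.5413, 0.1324, 0.1997]
ee_rot: [-180.0, -0.0, 103.7]
wrist_force: [0.2, -0.5, 0.1]
opening: 0.008
gripper_force: 0.0
```

```bash
python3 -c "
from h import *
c=cam('wrist');im=viewer.get_image('wrist')
print([(r['bbox'],r['conf']) for r in finder.find_in('wrist','cap')[:1]],proj(c,[.542,.1316,.085]),st()[1])
print(order.hand_in())"
```

```text
[([300.6, 173.8, 342.1, 221.3], 0.78)] [319.03786701 194.97262272] [0.54057439 0.13232808 0.19864487]
the job is handed in; nothing more can be done
None
```

The cap is on the large wooden turntable's spindle, seated on the spring washer with an estimated 1.5 mm of its 3 mm squashed (at least about 1.1 mm, never flat), and the job was handed in at about 24 s with the robot touching nothing.

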